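Clear the folding clamp and start its screw

TASK

Get the sheet-metal folding clamp ready for the next sheet: put the steel offcut lying on its bed into the scrap bin. Then start the clamp screw that stands tall and loose in its bracket: turn it backward (anticlockwise seen from above) by its hex head until it drops off the start of the thread, then forward (clockwise) one full turn from that drop so that the thread has caught, and finish with the hex head still gripped in the fingers, without letting go. Leave the oil can, the small rivet tin, the mug and the funnel standing where they are.

Things in the scene. Friction and masses are not known exactly. Their poses are not given: they have to be found in the camera images.
- folder: Folding clamp, fixed: grey bed 210 x 360 x 30 mm, top 30 mm above the bench. Origin on the bench, midway between its two screws; x points away from the robot. The bed spans x -120 to +90, y -180 to +180 mm. A dark clamp bar lies along y over x -21 to +21 mm, top 62 mm above the bench; the offcut lies on the open bed on the robot's side of it. A bracket stands at each end, at y = 135 and -135 mm.
- loose_clamp: Bracket with the loose screw, at either end of the bed. Origin on the bed's top (30 mm above the bench), on the screw's axis. A round boss, 60 mm diameter, top 130 mm above the origin, holds the thread; the bracket's column stands on the far side (x 49 to 83 mm, 56 mm wide, top 122 mm above the origin, bolts on it to 134 mm).
- fitted_clamp: The other bracket, alike. Its screw is already run down and does not turn: hex head 142 to 167 mm above this origin. Leave it.
- clamp_screw: Loose steel clamp screw, 0.8 kg: hex head 46 mm across flats, 53 across corners, 25 mm high, on a 30 mm shank with right-hand thread, pitch 6 mm. The boss guides it upright: it can only turn (about 0.1 N m) and rise or sink, resting by its weight. Origin on its axis at the thread's lower end; head 58 to 83 mm above it. x is square to a pair of flats, the others at 60 and 120 degrees.
- screw_head (a point): Centre of the clamp screw's hex head, on its axis, 12.5 mm below its top; axes as the screw's. At the start about 222 to 224 mm above the bench.
- screw_turn (a joint): Turn of the clamp screw, rad: grows forward (clockwise seen from above), falls backward. It starts between 0.7 and 2.3 and has no end stops. Turned backward, the screw drops off the thread's start after less than half a turn.
- screw_height (a joint): Height of the clamp screw, m, up positive. Turned backward it climbs 1 mm per 60 degrees to about 0, then drops to about -0.006 (if a firm grip carries it, once the grip is eased). Turned back further it climbs again. Forward it sinks 6 mm per turn: one turn after the drop it is at about -0.012, or up to 0.8 mm higher if held up in the thread's play. Free, it stays where it is left.
- scrap_bin: Scrap bin, open dark steel box 170 x 150 mm, 75 mm high, wall and floor 3 mm, fixed, with a few small scraps in it. Origin at the centre of its underside, x along the 170 mm side. It stands left or right of the folding clamp, on the robot's side.
- offcut: Offcut of flat steel bar, 30 x 55 x 18 mm (x, y, z), about 0.23 kg, lying on the open bed. Origin at the centre of its underside.
- oil_can: Small copper oil can, 42 mm diameter, 84 mm high with its spout, standing on a front corner of the bed. Origin at the centre of its underside. Leave it.
- rivet_tin: Small open steel tin, 44 mm diameter, 35 mm high, standing on the other front corner of the bed. Origin at the centre of its underside. Leave it.
- tin_mug: Aluminium mug, 76 mm diameter, 85 mm high, standing left of the clamp. Origin at the centre of its underside. Leave it.
- funnel: Aluminium funnel standing mouth down, 104 mm diameter, 105 mm high, right of the clamp. Origin at the centre of its underside. Leave it.
There are look-alikes about, which are no part of the job. Leave any black or orange look-alike of the offcut alone.

How it is judged:
On the way, in this order (a step that is already met when the one before it is completed fails the run):
1. the offcut lies in the scrap bin, let go (x of offcut in the frame of scrap_bin between -0.085 and 0.085 m and y of offcut in the frame of scrap_bin between -0.075 and 0.075 m and z of offcut in the frame of scrap_bin between -0.005 and 0.05 m and contact force between offcut and the fingers below 0.3 N), for 0.2 s.
2. the clamp screw has been turned backward past the thread's start and has dropped (value of joint screw_turn below 0.15 rad and value of joint screw_height below -0.004 m), for 0.1 s.
3. the screw has been turned forward about one turn and the thread has caught (value of joint screw_height below -0.0101 m), for 0.2 s.
At the end, for the whole second after the job is handed in: The offcut lies in the scrap bin, released; the clamp screw stands one turn (within about 0.3 turn) down the thread from its drop (screw_height between -0.0139 and -0.0101 m), and the fingers still grip its hex head (more than 5 N of contact, grasp point within 35 mm of the head's centre) (all of step 1 and value of joint screw_height between -0.0139 and -0.0101 m and contact force between the fingers and clamp_screw above 5 N and distance between the grasp point and screw_head below 0.035 m); the arm keeps its last pose, push and grip.
It fails at once if the oil can, rivet tin, mug or funnel is pushed more than 40 mm from its place (distance of any of oil_can, rivet_tin, tin_mug, funnel from where it was at the start of the episode above 0.04 m).
It also fails if it takes over 64 s, if anything falls off the work surface, if the arm or the gripper's body presses on something with over 40 N, if the wrist force passes 120 N, or if a joint passes its speed limit or range.

ROBOT

A 6-joint arm with a two-finger parallel gripper is mounted at the origin on the work surface. World frame = base frame: x ahead of the robot, y to its left, z up, the work surface at z = 0. Lengths are in m, angles in rad, forces in N, time in s.
With the tool pointing down it reaches from about 0.275 to 0.75 m from the base axis. Payload 10.2 kg.
Tool frame: the origin (TCP) lies midway between the tips of the shut fingers; the grasp point (between the pads) lies robot.tcp_to_grasp behind it (robot.tcp_to_grasp is the distance from the TCP to the grasp point, in m); z points along the fingers, y is the line along which they close (so a half turn about z gives the same grasp; the last joint's range is limited). The gripper opens to 85 mm and grips with 20 to 120 N. Pads are 22 mm wide; open, the fingers measure 114 mm over their backs; the gripper's body (76 mm by 85 mm) begins 54 mm behind the grasp point. The pads swing forward as they close: fully open they stand 13 mm farther back than shut.
Start: joints at [-1.518, 0.313, 1.498, -0, 1.331, -0.223], TCP at [0.143, -0.505, 0.231] pointing down, gripper open.
Joint ranges: [-2.94, 2.94], [-0.97, 2.17], [0.19, 2.56], [-1.23, 4.37], [0.02, 3.11], [-2.88, 2.88]. Speed limits (rad/s): [2.39, 2.39, 3.01, 3.14, 3.14, 3.14].

INTERFACE

Orientations are given as a rotation vector (axis times angle).
In Python, from bench import robot, cams gives the robot as it stands.
- The arm moves only by the tool play_rows, never from a script. Its argument "series" is a list of rows, each an object of numbers: "tx", "ty", "tz": the shift along the tool's x, y, z each as a share of 1000 mm, from -1 to 1; "rx", "ry", "rz": the turn, a rotation vector about the tool's x, y, z each as a share of 1.5 rad, from -1 to 1. In form: [{"tx": .., "ty": .., "tz": .., "rx": .., "ry": .., "rz": ..}, ...]. A call has 1 to 10 rows; each row is the pose to reach, as a shift and turn from the pose commanded when the call began, along the tool's axes at that moment; what a row does not reach only later rows make up. A row lasts 1/10 s, in which the tool goes at most 50 mm and 8.59 degrees, less where a joint would pass 70% of its speed; a pose out of reach is approached as far as the arm can. A call with a number of a shift or a turn outside -1 to 1 is refused whole. A call with a gripper value outside its range is refused whole. "fingers" is the closure, from 0 (fully open) to 1 (shut), set as the call begins (left out, the last holds). The fingers move at their own pace and stop on an object; "grip_force" is the grip in N (left out, the last holds). Time passes only in rows, so rows that repeat a pose let the fingers close. It gives the time, the measured TCP pose, the force, the opening and the grip force at its end, in the units of the state.
- robot.read_state(): the state, without advancing time (a new reading comes with each control period).
- cams.get_image(name): name is "scene" or "top" or "wrist"; returns a dict with "image" (420x560x3 uint8, red, green, blue), "fx", "fy", "cx", "cy" (pixels), "extrinsics" (4x4, takes a point from camera to world coordinates); the wrist camera has in their place "T_tool_cam" (4x4, takes a point from camera to tool coordinates, whose origin is the TCP and whose axes are the flange's). Camera axes: x right, y down, z forward; pixel columns grow to the right and rows downward; lengths in m; the calibration is good to about 2 mm. A picture is of the moment at which its call begins: read the wrist's pose just before it. There is no depth.
- robot.finish_job(): hands the job in; it is judged then, once.
The state is a dict: "clock": time; "joint_positions": joint angles; "qvel": joint speeds; "effort": joint torques, N m; "ee_pos": TCP position; "orientation": TCP orientation; "contact_force": force on the tool from outside, world axes, zero at the start; "wrist_torque": the same for the moment, N m; "finger_gap": finger opening in m; "grasp_force": force on a finger pad.
Only numpy, scipy, OpenCV 4.12 (cv2) and the standard library are available. Lean on these libraries where they do the work, as an engineer would, in place of code of your own. Each camera call takes 0.05 s, during which the arm holds its last target. There are 200 camera calls.

## Working session

There is one attempt and no reset: what is moved stays moved. The work goes in short steps, Python scripts to look and compute and a tool call to move; the robot and the scene stay as the last step left them, time stands still between calls to the robot, and variables do not carry over. Pictures are saved under pics/ and viewed, at most 10 in all, crops included, and the job is handed in when it is done.

Besides the shell and the picture viewer there is one more tool, called after "Emit:" in YAML: its name, and indented under it one key for each argument. play_rows: Moves the arm, as the interface text tells. Its arguments: {"type":"object","properties":{"series":{"type":"array","items":{"type":"object","properties":{"tx":{"type":"number"},"ty":{"type":"number"},"tz":{"type":"number"},"rx":{"type":"number"},"ry":{"type":"number"},"rz":{"type":"number"}}}},"fingers":{"type":"number"},"grip_force":{"type":"number"}},"required":["series"]}

```bash
ls; mkdir -p pics
python3 - <<'E'
from bench import robot,cams
import cv2,numpy as np
s=robot.read_state(); print(s); print(robot.tcp_to_grasp)
for n in ["scene","top"]:
    d=cams.get_image(n); cv2.imwrite(f"pics/{n}0.png",d["image"][:,:,::-1]); print(n,d["fx"],d["fy"],d["cx"],d["cy"]);print(np.array(d["extrinsics"]).round(4).tolist())
E
```

```text
pics
{'clock': 0.0, 'joint_positions': array([-1.51840146e+00,  3.13473884e-01,  1.49839685e+00,  1.31831270e-05,
        1.33099381e+00, -2.23412456e-01]), 'qvel': array([ 0.00047796, -0.00025678, -0.00117699,  0.00157937, -0.00161262,
        0.00058837]), 'effort': array([-5.91250828e-04, -4.12270367e+01, -2.59749180e+01, -2.12409213e-04,
        4.04027553e-03,  2.14050840e-05]), 'ee_pos': array([ 0.14294242, -0.5049176 ,  0.230738  ]), 'orientation': array([-3.11051401e+00, -4.31686319e-01, -1.90590766e-04]), 'contact_force': array([-0.39549689, -0.8156029 ,  0.56396339]), 'wrist_torque': array([ 0.00363957, -0.02801808, -0.00048292]), 'grasp_force': 0.0, 'finger_gap': 0.0855681739530854}
0.0187
scene 436.55322224453636 436.55322224453636 280.20931952775425 209.85705060248148
[[-0.3861, 0.5643, -0.7297, 1.3396], [0.9223, 0.2212, -0.317, 0.3673], [-0.0175, -0.7954, -0.6059, 0.8716], [0.0, 0.0, 0.0, 1.0]]
top 541.1624803388347 541.1624803388347 274.8414759092442 207.4726679860818
[[-0.006, -0.9913, 0.1312, 0.36], [-0.9998, 0.0032, -0.0218, 0.0199], [0.0212, -0.1313, -0.9911, 1.2713], [0.0, 0.0, 0.0, 1.0]]
```

View pics/top0.png

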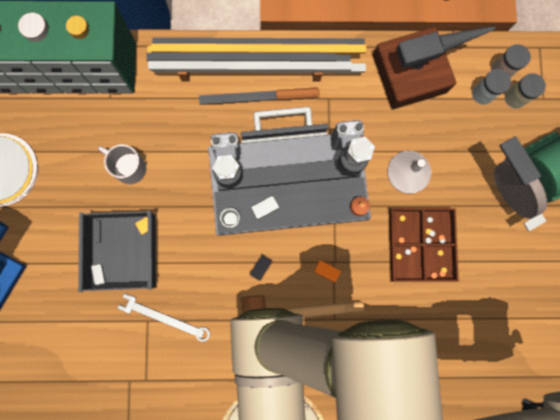

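View pics/scene0.png

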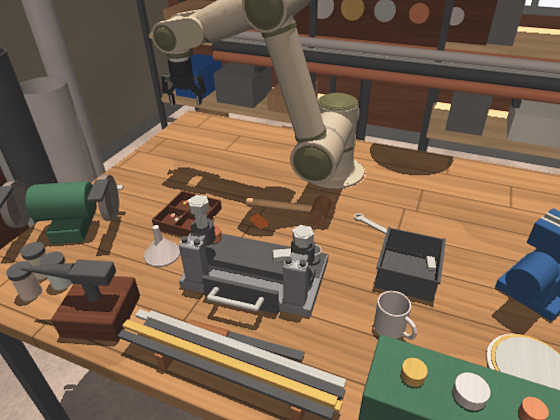

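The top view shows the offcut at about (265,207), the bin at (117,250), the oil can at (360,206), the tin at (230,217), and the hex heads at (226,165) and (360,149). In the scene view the heads are at (303,234) and (200,202), and the right-hand (−y) one stands taller.

```bash
cat > h.py <<'E'
import numpy as np,cv2
from bench import robot,cams
from scipy.spatial.transform import Rotation as R
def T_cam(d,s=None):
    if "extrinsics" in d: return np.array(d["extrinsics"])
    T=np.eye(4);T[:3,:3]=R.from_rotvec(s["orientation"]).as_matrix();T[:3,3]=s["ee_pos"]
    return T@np.array(d["T_tool_cam"])
def ray(d,T,p):
    v=np.array([(p[0]-d["cx"])/d["fx"],(p[1]-d["cy"])/d["fy"],1.])
    return T[:3,3],T[:3,:3]@v
def onz(d,T,p,z):
    o,v=ray(d,T,p); return o+v*(z-o[2])/v[2]
def tri(r1,r2):
    (a,u),(b,w)=r1,r2
    k=np.linalg.lstsq(np.c_[u,-w],b-a,rcond=None)[0]
    p,q=a+k[0]*u,b+k[1]*w
    return (p+q)/2,np.linalg.norm(p-q)
def proj(d,T,P):
    c=np.linalg.inv(T)@np.r_[P,1]; return c[0]/c[2]*d["fx"]+d["cx"],c[1]/c[2]*d["fy"]+d["cy"]
E
python3 - <<'E'
from h import *
dt=cams.get_image("top");ds=cams.get_image("scene");Tt=T_cam(dt);Ts=T_cam(ds)
for a,b in [((226,165),(303,232)),((360,149),(200,200))]:
    print(tri(ray(dt,Tt,a),ray(ds,Ts,b)))
def blobs(d,x0,x1,y0,y1,lo):
    im=d["image"][y0:y1,x0:x1].astype(int); m=((im.min(2)>lo)&(im.max(2)-im.min(2)<40)).astype(np.uint8)
    n,_,st,c=cv2.connectedComponentsWithStats(m)
    for i in range(1,n):
        if st[i,4]>40:
            cn=cv2.findContours((_==i).astype(np.uint8),cv2.RETR_EXTERNAL,cv2.CHAIN_APPROX_NONE)[0][0]
            print(st[i]+[x0,y0,0,0,0],(c[i]+[x0,y0]).round(1),cv2.minAreaRect(cn))
for lo in (150,180): print(lo);blobs(dt,200,385,110,240,lo)
print("scene");blobs(ds,170,340,190,310,180)
for n,p in dict(bl=(218,234),br=(369,221)).items(): print(n,onz(dt,Tt,p,.03))
print("bin",[onz(dt,Tt,p,.075).round(3) for p in [(81,213),(155,212),(156,289),(79,291)]])
x=dt["image"][100:245,195:390,::-1]; cv2.imwrite("pics/c1.png",cv2.resize(x,None,fx=4,fy=4,interpolation=cv2.INTER_CUBIC))
E
```

```text
(array([0.58841442, 0.09658566, 0.19688655]), np.float64(0.004476969026734164))
(array([ 0.61112491, -0.1685908 ,  0.23701539]), np.float64(0.004643113836789337))
150
[254 110  58  21 383] [279.8 115.3] ((82.32246398925781, 8.353608131408691), (18.52992057800293, 56.70002746582031), 84.50768280029297)
[338 121  36  41 805] [356.2 141.7] ((155.3641357421875, 30.169660568237305), (46.34955596923828, 25.10601234436035), 58.671302795410156)
[209 133  30  46 948] [223.8 156.9] ((23.430574417114258, 45.69498062133789), (44.85145950317383, 28.402080535888672), 87.79740142822266)
[ 240  133   95   35 2478] [285.7 150. ] ((86.41586303710938, 39.658416748046875), (28.06005096435547, 94.42902374267578), 84.2894058227539)
[212 174   5  18  58] [213.8 184. ] ((14.0, 72.5), (4.0, 17.0), 0.0)
[251 196  28  23 353] [264.7 206.9] ((64.57439422607422, 96.82699584960938), (14.117647171020508, 25.52941131591797), 61.927513122558594)
[220 208  20  20 262] [229.7 218.1] ((29.5, 107.5), (19.0, 19.0), 90.0)
180
[254 110  58  20 314] [279.9 115. ] ((82.53313446044922, 7.937927722930908), (17.42625617980957, 
[... 866 characters left out ...]
0.0)
scene
[189 195  19  12 147] [197.7 200.1] ((27.96039581298828, 10.396039962768555), (18.109676361083984, 10.7464017868042), 5.710593223571777)
[293 225  21  14 176] [302.8 231.1] ((132.90383911132812, 41.48076629638672), (20.39607810974121, 11.96308422088623), 11.309932708740234)
[274 249  17   8 115] [281.9 252.3] ((112.0, 62.5), (7.0, 16.0), 90.0)
[208 287  55  22 185] [234.  299.9] ((64.83529663085938, 107.24117279052734), (53.364891052246094, 11.822709083557129), 12.528807640075684)
bl [0.46340513 0.12343925 0.03      ]
br [ 0.49208859 -0.2252373   0.03      ]
bin [array([0.507, 0.422, 0.075]), array([0.509, 0.259, 0.075]), array([0.34 , 0.253, 0.075]), array([0.337, 0.42 , 0.075])]
```

View pics/c1.png

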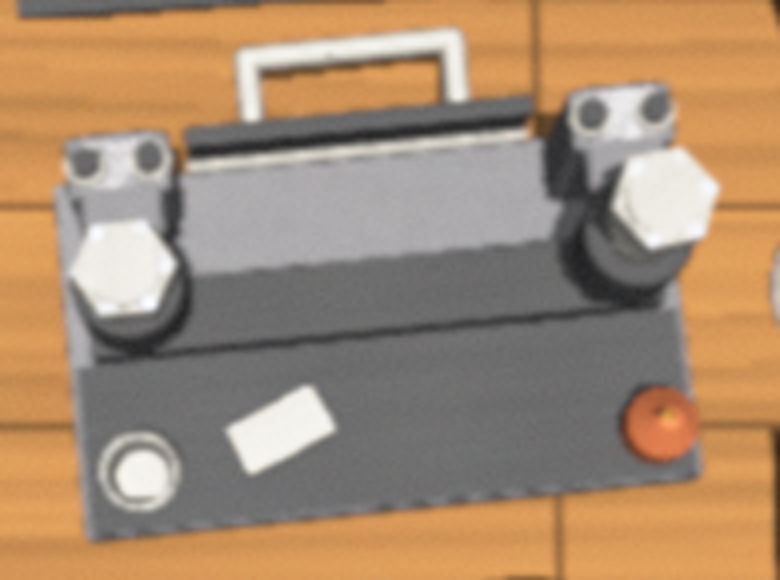

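The crop shows the tall hex head on the right at about (665,198), the fitted one on the left at (123,268), and the offcut at (282,430) with its long side about 29° up to the right. The loose screw is the −y one.

```bash
cat >> h.py <<'E'
def goto(P,yaw,s=None):
    "tool-frame shares from the present pose to TCP P, tool down, x axis at yaw"
    s=s or robot.read_state(); R0=R.from_rotvec(s["orientation"])
    R1=R.from_euler("z",yaw)*R.from_euler("x",np.pi)
    d=R0.inv().apply(np.array(P)-s["ee_pos"]); r=(R0.inv()*R1).as_rotvec()/1.5
    print("t",d.round(4),"r",r.round(4),"rows",max(np.linalg.norm(d)/.05,np.linalg.norm(r)*10).round(1))
E
python3 - <<'E'
from h import *
dt=cams.get_image("top");T=T_cam(dt)
c=lambda p:(p[0]/4+195-.4,p[1]/4+100-.4)
off=onz(dt,T,(264.7,207),.048)
cs=[onz(dt,T,c(p),.048) for p in [(228,432),(312,385),(338,425),(252,473)]]
l=cs[1]-cs[0]+cs[2]-cs[3]; print("off",off,np.linalg.norm(cs[1]-cs[0]),np.linalg.norm(cs[2]-cs[1]),"long ang",np.arctan2(l[1],l[0]))
h=onz(dt,T,(360.9,148.7),.2355);g=onz(dt,T,(224.9,166),.197);print("loose",h,"fit",g)
v=g-h;yaw=np.arctan2(-v[0],v[1]);O=(g+h)/2;print("yaw",yaw,"O",O,np.hypot(*v[:2]))
f=lambda p:R.from_euler("z",-yaw).apply(p-O)[:2].round(3)
print("off in folder",f(off),"tin",f(onz(dt,T,(229.7,218),.065)))
goto([off[0],off[1],.15],np.arctan2(l[1],l[0])+np.pi)
E
```

```text
off [0.52315861 0.01614695 0.048     ] 0.055055473067003556 0.027408054035089155 long ang -1.0606600628551046
loose [ 0.61319988 -0.17280116  0.2355    ] fit [0.58708102 0.09667295 0.197     ]
yaw 0.09662345592528476 O [ 0.60014045 -0.0380641   0.21625   ] 0.2707369414862798
off in folder [-0.071  0.061] tin [-0.091  0.142]
t [ 0.5078 -0.3979  0.0813] r [-2.0000e-04 -4.0000e-04 -1.2034e+00] rows 13.0
```

Emit:
play_rows:
  series:
    - {"tx": 0.508, "ty": -0.398, "tz": 0.03, "rz": -1.0}
    - {"tx": 0.508, "ty": -0.398, "tz": 0.03, "rz": -1.0}
    - {"tx": 0.508, "ty": -0.398, "tz": 0.03, "rz": -1.0}
    - {"tx": 0.508, "ty": -0.398, "tz": 0.03, "rz": -1.0}
    - {"tx": 0.508, "ty": -0.398, "tz": 0.03, "rz": -1.0}
    - {"tx": 0.508, "ty": -0.398, "tz": 0.03, "rz": -1.0}
    - {"tx": 0.508, "ty": -0.398, "tz": 0.03, "rz": -1.0}
    - {"tx": 0.508, "ty": -0.398, "tz": 0.03, "rz": -1.0}
    - {"tx": 0.508, "ty": -0.398, "tz": 0.03, "rz": -1.0}
    - {"tx": 0.508, "ty": -0.398, "tz": 0.03, "rz": -1.0}
  fingers: 0.4
  grip_force: 60

```text
$.series[0]: bad value
```

Run:
```python
from h import *
s=robot.read_state();print(s["ee_pos"],s["finger_gap"],s["joint_positions"].round(2))
goto([.5232,.0161,.15],2.081)
```

```text
[ 0.14294796 -0.50506486  0.23105826] 0.0856483370901238 [-1.52  0.31  1.5  -0.    1.33 -0.22]
t [ 0.5078 -0.3979  0.0813] r [-2.0000e-04 -4.0000e-04 -1.2035e+00] rows 13.0
```

Emit:
play_rows:
  series:
    - {"tx": 0.508, "ty": -0.398, "tz": 0.03, "rx": 0, "ry": 0, "rz": -0.99}
    - {"tx": 0.508, "ty": -0.398, "tz": 0.03, "rx": 0, "ry": 0, "rz": -0.99}
    - {"tx": 0.508, "ty": -0.398, "tz": 0.03, "rx": 0, "ry": 0, "rz": -0.99}
    - {"tx": 0.508, "ty": -0.398, "tz": 0.03, "rx": 0, "ry": 0, "rz": -0.99}
    - {"tx": 0.508, "ty": -0.398, "tz": 0.03, "rx": 0, "ry": 0, "rz": -0.99}
    - {"tx": 0.508, "ty": -0.398, "tz": 0.03, "rx": 0, "ry": 0, "rz": -0.99}
    - {"tx": 0.508, "ty": -0.398, "tz": 0.03, "rx": 0, "ry": 0, "rz": -0.99}
    - {"tx": 0.508, "ty": -0.398, "tz": 0.03, "rx": 0, "ry": 0, "rz": -0.99}
    - {"tx": 0.508, "ty": -0.398, "tz": 0.03, "rx": 0, "ry": 0, "rz": -0.99}
    - {"tx": 0.508, "ty": -0.398, "tz": 0.03, "rx": 0, "ry": 0, "rz": -0.99}
  fingers: 0.4
  grip_force: 60

```text
clock: 1.25
ee_pos: [0.4383, -0.0998, 0.2082]
orientation: [1.993, 2.428, 0.0]
contact_force: [1.1, -0.7, 0.4]
finger_gap: 0.0512
grasp_force: 0.0
```

Run:
```python
from h import *
s=robot.read_state();print(s["clock"],s["ee_pos"],s["finger_gap"],s["joint_positions"].round(2))
goto([.5232,.0161,.15],2.081)
```

```text
1.25 [ 0.43825449 -0.09976223  0.208183  ] 0.05115226030032025 [-0.49  0.17  1.75 -0.    1.23 -0.68]
t [0.0971 0.1059 0.0582] r [ 2.000e-04  3.000e-04 -2.094e-01] rows 3.1
```

Emit:
play_rows:
  series:
    - {"tx": 0.09, "ty": 0.1, "tz": 0.05, "rx": 0, "ry": 0, "rz": -0.2}
    - {"tx": 0.09, "ty": 0.1, "tz": 0.05, "rx": 0, "ry": 0, "rz": -0.2}
    - {"tx": 0.09, "ty": 0.1, "tz": 0.05, "rx": 0, "ry": 0, "rz": -0.2}
    - {"tx": 0.09, "ty": 0.1, "tz": 0.05, "rx": 0, "ry": 0, "rz": -0.2}
    - {"tx": 0.09, "ty": 0.1, "tz": 0.05, "rx": 0, "ry": 0, "rz": -0.2}
    - {"tx": 0.09, "ty": 0.1, "tz": 0.05, "rx": 0, "ry": 0, "rz": -0.2}

```text
clock: 1.85
ee_pos: [0.5184, 0.0047, 0.1586]
orientation: [1.617, 2.693, -0.0]
contact_force: [-0.4, -1.2, 0.7]
finger_gap: 0.0512
grasp_force: 0.0
```

Run:
```python
from h import *
s=robot.read_state();d=cams.get_image("wrist");T=T_cam(d,s)
im=d["image"];cv2.imwrite("pics/w1.png",im[:,:,::-1]);print(s["clock"],s["ee_pos"],np.abs(s["qvel"]).max())
m=((im.min(2)>170)&(im.max(2).astype(int)-im.min(2)<45)).astype(np.uint8)
for c in cv2.findContours(m,0,2)[0]:
    if cv2.contourArea(c)>500:
        r=cv2.minAreaRect(c);b=[onz(d,T,p,.048) for p in cv2.boxPoints(r)]
        e=[b[1]-b[0],b[2]-b[1]];L=[np.linalg.norm(x) for x in e];l=e[np.argmax(L)]
        print(r[0],np.mean(b,0).round(4),L,np.arctan2(l[1],l[0]))
goto([.5232,.0161,.034],2.081)
```

```text
1.85 [0.51838492 0.004739   0.15855368] 0.011934595949558743
(521.4000244140625, 330.79998779296875) [0.7461 0.0067 0.048 ] [np.float64(0.0700706797032592), np.float64(0.03887618988959271)] 1.6398697837022111
(459.9171142578125, 290.9463806152344) [0.6783 0.0118 0.048 ] [np.float64(0.09778628780534526), np.float64(0.00810215351791657)] 1.664402292409978
(428.42303466796875, 275.1153564453125) [0.6482 0.0115 0.048 ] [np.float64(0.09738311983089766), np.float64(0.044330719082498506)] 1.6006651511741057
(544.4999389648438, 220.99996948242188) [0.6987 0.0902 0.048 ] [np.float64(0.020694862117193902), np.float64(0.07643949757537144)] -0.8412332726817823
(317.16339111328125, 78.27827453613281) [0.4986 0.0979 0.048 ] [np.float64(0.022558272060851085), np.float64(0.026452390904908515)] -0.095149265199986
(321.2000427246094, 71.59999084472656) [0.4991 0.1025 0.048 ] [np.float64(0.03608286811724066), np.float64(0.0453082089495447)] 0.07030127741286614
(380.748046875, 66.62921905517578) [0.534  0.1238 0.048 ] [np.float64(0.016387952392101942), np.float64(0.137121361952616)] 0.09972654017398529
t [0.008  0.0096 0.1247] r [ 0.0004  0.0005 -0.0144] rows 2.5
```

View pics/w1.png

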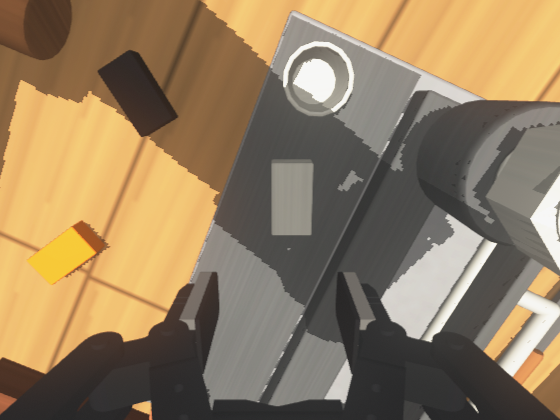

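The wrist view shows the offcut, in shadow, at about (292,199) and square to the fingers. The tin is at (319,80).

Run:
```python
from h import *
s=robot.read_state();d=cams.get_image("wrist");T=T_cam(d,s)
im=d["image"].astype(int);m=((im.min(2)>95)&(im.max(2)<190)).astype(np.uint8);m[:, :255]=0;m[:,325:]=0;m[:150]=0;m[245:]=0
c=max(cv2.findContours(m,0,2)[0],key=cv2.contourArea);r=cv2.minAreaRect(c);print(r)
b=[onz(d,T,p,.048) for p in cv2.boxPoints(r)];e=[b[1]-b[0],b[2]-b[1]];print(np.mean(b,0),[(np.linalg.norm(x),np.arctan2(x[1],x[0])) for x in e])
```

```text
((292.0, 196.5), (75.0, 42.0), 90.0)
[0.52328644 0.01865618 0.048     ] [(np.float64(0.029570964505395942), np.float64(0.4888550711208759)), (np.float64(0.056655509388069486), np.float64(-1.0505256651121333))]
```

Emit:
play_rows:
  series:
    - {"tx": 0.0085, "ty": 0.0096, "tz": 0.04, "rx": 0, "ry": 0, "rz": -0.01}
    - {"tx": 0.0085, "ty": 0.0096, "tz": 0.08, "rx": 0, "ry": 0, "rz": -0.01}
    - {"tx": 0.0085, "ty": 0.0096, "tz": 0.11, "rx": 0, "ry": 0, "rz": -0.01}
    - {"tx": 0.0085, "ty": 0.0096, "tz": 0.123, "rx": 0, "ry": 0, "rz": -0.01}
    - {"tx": 0.0085, "ty": 0.0096, "tz": 0.123, "rx": 0, "ry": 0, "rz": -0.01}
    - {"tx": 0.0085, "ty": 0.0096, "tz": 0.123, "rx": 0, "ry": 0, "rz": -0.01}

```text
clock: 2.55
ee_pos: [0.5239, 0.0171, 0.0365]
orientation: [1.596, 2.704, 0.001]
contact_force: [-0.6, 0.4, -0.2]
finger_gap: 0.0511
grasp_force: 0.0
```

Emit:
play_rows:
  series:
    - {"tx": 0, "ty": 0, "tz": 0, "rx": 0, "ry": 0, "rz": 0}
    - {"tx": 0, "ty": 0, "tz": 0, "rx": 0, "ry": 0, "rz": 0}
    - {"tx": 0, "ty": 0, "tz": 0, "rx": 0, "ry": 0, "rz": 0}
    - {"tx": 0, "ty": 0, "tz": 0, "rx": 0, "ry": 0, "rz": 0}
    - {"tx": 0, "ty": 0, "tz": 0, "rx": 0, "ry": 0, "rz": 0}
  fingers: 1
  grip_force: 60

```text
clock: 3.05
ee_pos: [0.524, 0.0173, 0.0369]
orientation: [1.594, 2.704, 0.001]
contact_force: [-2.1, -1.0, 6.5]
finger_gap: 0.0283
grasp_force: 60.1
```

Emit:
play_rows:
  series:
    - {"tx": 0, "ty": 0, "tz": -0.04, "rx": 0, "ry": 0, "rz": 0}
    - {"tx": 0, "ty": 0, "tz": -0.08, "rx": 0, "ry": 0, "rz": 0}
    - {"tx": 0, "ty": 0, "tz": -0.12, "rx": 0, "ry": 0, "rz": 0}
    - {"tx": 0, "ty": 0, "tz": -0.15, "rx": 0, "ry": 0, "rz": 0}
    - {"tx": 0, "ty": 0, "tz": -0.15, "rx": 0, "ry": 0, "rz": 0}
    - {"tx": 0, "ty": 0, "tz": -0.15, "rx": 0, "ry": 0, "rz": 0}

```text
clock: 3.65
ee_pos: [0.5229, 0.0176, 0.1853]
orientation: [1.596, 2.705, 0.0]
contact_force: [0.1, -0.0, -2.3]
finger_gap: 0.0288
grasp_force: 60.4
```

Run:
```python
from h import *
s=robot.read_state();print(s["clock"],s["ee_pos"],s["finger_gap"],s["joint_positions"].round(2))
goto([.423,.339,.185],2.081)
```

```text
3.65 [0.52286833 0.01761952 0.18529552] 0.028767714546382 [-0.19  0.35  1.57  0.    1.22 -0.7 ]
t [3.296e-01 6.810e-02 2.000e-04] r [ 0.0004  0.0003 -0.0034] rows 6.7
```

Emit:
play_rows:
  series:
    - {"tx": 0.33, "ty": 0.068, "tz": 0, "rx": 0, "ry": 0, "rz": 0}
    - {"tx": 0.33, "ty": 0.068, "tz": 0, "rx": 0, "ry": 0, "rz": 0}
    - {"tx": 0.33, "ty": 0.068, "tz": 0, "rx": 0, "ry": 0, "rz": 0}
    - {"tx": 0.33, "ty": 0.068, "tz": 0, "rx": 0, "ry": 0, "rz": 0}
    - {"tx": 0.33, "ty": 0.068, "tz": 0, "rx": 0, "ry": 0, "rz": 0}
    - {"tx": 0.33, "ty": 0.068, "tz": 0, "rx": 0, "ry": 0, "rz": 0}
    - {"tx": 0.33, "ty": 0.068, "tz": 0, "rx": 0, "ry": 0, "rz": 0}
    - {"tx": 0.33, "ty": 0.068, "tz": 0, "rx": 0, "ry": 0, "rz": 0}
    - {"tx": 0.33, "ty": 0.068, "tz": 0, "rx": 0, "ry": 0, "rz": 0}

```text
clock: 4.55
ee_pos: [0.4221, 0.3393, 0.1836]
orientation: [-1.593, -2.706, 0.004]
contact_force: [0.6, -0.6, -1.5]
finger_gap: 0.0281
grasp_force: 60.4
```

Emit:
play_rows:
  series:
    - {"tx": 0, "ty": 0, "tz": 0.04, "rx": 0, "ry": 0, "rz": 0}
    - {"tx": 0, "ty": 0, "tz": 0.08, "rx": 0, "ry": 0, "rz": 0}
    - {"tx": 0, "ty": 0, "tz": 0.12, "rx": 0, "ry": 0, "rz": 0}
    - {"tx": 0, "ty": 0, "tz": 0.145, "rx": 0, "ry": 0, "rz": 0}
    - {"tx": 0, "ty": 0, "tz": 0.145, "rx": 0, "ry": 0, "rz": 0}
    - {"tx": 0, "ty": 0, "tz": 0.145, "rx": 0, "ry": 0, "rz": 0}

```text
clock: 5.15
ee_pos: [0.4235, 0.3385, 0.0406]
orientation: [1.598, 2.705, -0.0]
contact_force: [0.3, -0.4, -1.3]
finger_gap: 0.0282
grasp_force: 60.3
```

Emit:
play_rows:
  series:
    - {"tx": 0, "ty": 0, "tz": 0, "rx": 0, "ry": 0, "rz": 0}
    - {"tx": 0, "ty": 0, "tz": 0, "rx": 0, "ry": 0, "rz": 0}
    - {"tx": 0, "ty": 0, "tz": 0, "rx": 0, "ry": 0, "rz": 0}
    - {"tx": 0, "ty": 0, "tz": 0, "rx": 0, "ry": 0, "rz": 0}
  fingers: 0.35

```text
clock: 5.55
ee_pos: [0.4232, 0.3394, 0.0407]
orientation: [1.596, 2.706, 0.002]
contact_force: [0.5, -0.4, -0.3]
finger_gap: 0.0557
grasp_force: 0.0
```

Emit:
play_rows:
  series:
    - {"tx": 0, "ty": 0, "tz": -0.05, "rx": 0, "ry": 0, "rz": 0}
    - {"tx": 0, "ty": 0, "tz": -0.1, "rx": 0, "ry": 0, "rz": 0}
    - {"tx": 0, "ty": 0, "tz": -0.15, "rx": 0, "ry": 0, "rz": 0}
    - {"tx": 0, "ty": 0, "tz": -0.2, "rx": 0, "ry": 0, "rz": 0}
    - {"tx": 0, "ty": 0, "tz": -0.25, "rx": 0, "ry": 0, "rz": 0}
    - {"tx": 0, "ty": 0, "tz": -0.3, "rx": 0, "ry": 0, "rz": 0}
    - {"tx": 0, "ty": 0, "tz": -0.3, "rx": 0, "ry": 0, "rz": 0}
    - {"tx": 0, "ty": 0, "tz": -0.3, "rx": 0, "ry": 0, "rz": 0}

```text
clock: 6.35
ee_pos: [0.4229, 0.3393, 0.3408]
orientation: [1.595, 2.705, 0.002]
contact_force: [0.4, 0.4, -1.8]
finger_gap: 0.0552
grasp_force: 0.0
```

Run:
```python
from h import *
s=robot.read_state();print(s["clock"],s["ee_pos"],s["finger_gap"],s["joint_positions"].round(2))
d=cams.get_image("wrist");cv2.imwrite("pics/w2.png",d["image"][:,:,::-1])
goto([.59,-.17,.34],1.1)
```

```text
6.35 [0.4229251  0.33932774 0.3408466 ] 0.05523744293140426 [ 0.46  0.3   1.23 -0.    1.61 -0.05]
t [-5.266e-01 -9.990e-02 -4.000e-04] r [-6.000e-04  3.000e-04  6.506e-01] rows 10.7
```

View pics/w2.png

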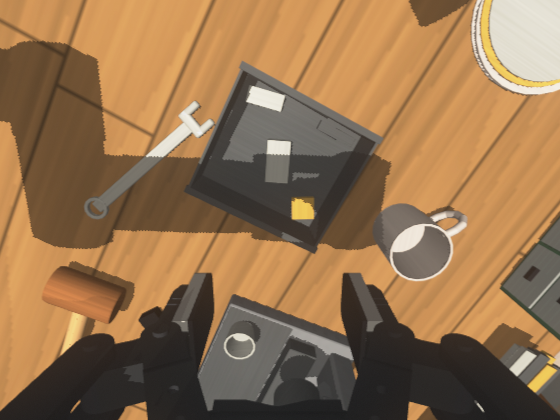

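The offcut lies in the bin at about (278,160), with the bin's own scraps beside it. Next, the screw.

Run:
```python
from h import *
goto([.613,-.173,.345],.82)
```

```text
t [-0.5403 -0.0813 -0.0055] r [-6.000e-04  4.000e-04  8.373e-01] rows 10.9
```

Emit:
play_rows:
  series:
    - {"tx": -0.54, "ty": -0.081, "tz": -0.005, "rx": 0, "ry": 0, "rz": 0.837}
    - {"tx": -0.54, "ty": -0.081, "tz": -0.005, "rx": 0, "ry": 0, "rz": 0.837}
    - {"tx": -0.54, "ty": -0.081, "tz": -0.005, "rx": 0, "ry": 0, "rz": 0.837}
    - {"tx": -0.54, "ty": -0.081, "tz": -0.005, "rx": 0, "ry": 0, "rz": 0.837}
    - {"tx": -0.54, "ty": -0.081, "tz": -0.005, "rx": 0, "ry": 0, "rz": 0.837}
    - {"tx": -0.54, "ty": -0.081, "tz": -0.005, "rx": 0, "ry": 0, "rz": 0.837}
    - {"tx": -0.54, "ty": -0.081, "tz": -0.005, "rx": 0, "ry": 0, "rz": 0.837}
    - {"tx": -0.54, "ty": -0.081, "tz": -0.005, "rx": 0, "ry": 0, "rz": 0.837}
    - {"tx": -0.54, "ty": -0.081, "tz": -0.005, "rx": 0, "ry": 0, "rz": 0.837}
    - {"tx": -0.54, "ty": -0.081, "tz": -0.005, "rx": 0, "ry": 0, "rz": 0.837}

```text
clock: 7.4
ee_pos: [0.5973, -0.1313, 0.343]
orientation: [-2.88, -1.249, 0.003]
contact_force: [0.2, 0.2, 0.1]
finger_gap: 0.0556
grasp_force: 0.0
```

Emit:
play_rows:
  series:
    - {"tx": -0.045, "ty": 0, "tz": 0, "rx": 0, "ry": 0, "rz": 0}
    - {"tx": -0.045, "ty": 0, "tz": 0, "rx": 0, "ry": 0, "rz": 0}
    - {"tx": -0.045, "ty": 0, "tz": 0, "rx": 0, "ry": 0, "rz": 0}
    - {"tx": -0.045, "ty": 0, "tz": 0, "rx": 0, "ry": 0, "rz": 0}
    - {"tx": -0.045, "ty": 0, "tz": 0, "rx": 0, "ry": 0, "rz": 0}
  fingers: 0

```text
clock: 7.9
ee_pos: [0.5668, -0.1611, 0.3446]
orientation: [-2.88, -1.255, 0.0]
contact_force: [-0.3, -0.6, 0.2]
finger_gap: 0.0853
grasp_force: 0.0
```

Run:
```python
from h import *
s=robot.read_state();print(s["clock"],s["ee_pos"],s["finger_gap"],s["joint_positions"].round(2))
d=cams.get_image("wrist");cv2.imwrite("pics/w3.png",d["image"][:,:,::-1])
goto([.613,-.173,.345],.82)
```

```text
7.9 [ 0.5667915  -0.16112264  0.34458134] 0.08527185398503732 [-0.48  0.42  1.06  0.    1.66  0.27]
t [ 0.0228  0.0419 -0.0004] r [-0.     -0.0001  0.0012] rows 1.0
```

View pics/w3.png

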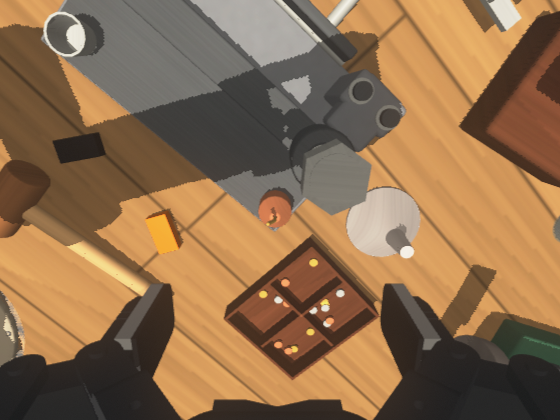

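The wrist view shows the loose hex head in shadow at about (337,176). The oil can (275,210) and the funnel (383,222) are clear of it.

Run:
```python
from h import *
s=robot.read_state();d=cams.get_image("wrist");T=T_cam(d,s);im=d["image"]
x=im[120:230,280:400];print([im[v,u].tolist() for u,v in [(336,176),(325,165),(345,190),(316,190),(335,130),(360,200),(305,200)]])
m=np.zeros((422,562),np.uint8);f=im[:,:,::-1].copy()
cv2.floodFill(f,m,(336,176),0,(6,)*3,(6,)*3,4|cv2.FLOODFILL_FIXED_RANGE|(255<<8)|cv2.FLOODFILL_MASK_ONLY) if 0 else cv2.floodFill(f,m,(336,176),0,(14,)*3,(14,)*3,8|cv2.FLOODFILL_FIXED_RANGE|(255<<8)|cv2.FLOODFILL_MASK_ONLY)
m=cv2.morphologyEx(m[1:-1,1:-1],cv2.MORPH_OPEN,np.ones((3,3)))
c=max(cv2.findContours(m,0,1)[0],key=cv2.contourArea);h=cv2.convexHull(c)
print(cv2.contourArea(c),cv2.contourArea(h)); p=cv2.approxPolyN(c,6)[0] if hasattr(cv2,"approxPolyN") else cv2.approxPolyDP(h,5,True)[:,0]
w=np.array([onz(d,T,q,.2355) for q in p.astype(float)]);C=w.mean(0);r=w-C
print(p.tolist(),C,np.hypot(r[:,0],r[:,1]),(np.degrees(np.arctan2(r[:,1],r[:,0]))%60))
M=cv2.moments(c);print(onz(d,T,(M["m10"]/M["m00"],M["m01"]/M["m00"]),.2355))
y=im[:,:,::-1].copy();cv2.polylines(y,[np.int32(p)],True,(0,0,255),1)
cv2.imwrite("pics/c2.png",cv2.resize(np.hstack([x[:,:,::-1],y[120:230,280:400]]),None,fx=3,fy=3,interpolation=2))
```

```text
[[123, 119, 110], [122, 118, 110], [128, 124, 114], [127, 124, 114], [58, 56, 54], [129, 124, 114], [193, 142, 92]]
5064.0 7313.5
[[370, 164], [364, 200], [336, 213], [253, 214], [213, 181], [341, 143]] [ 0.59755205 -0.16448012  0.2355    ] [0.0430647  0.03900238 0.02683616 0.04783713 0.07120818 0.03602191] [39.19914043  2.11034575 28.86909806 42.90141385 13.92492931 15.79921912]
[ 0.59877285 -0.16062543  0.2355    ]
```

View pics/c2.png

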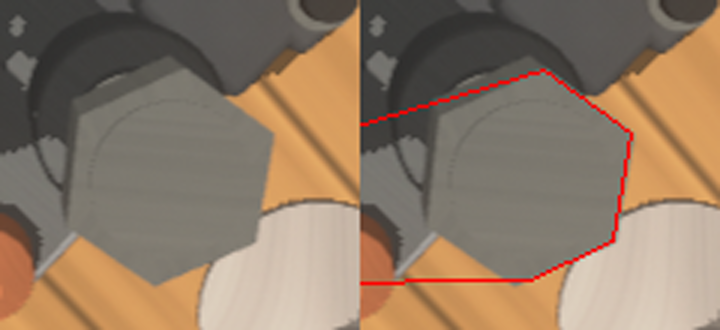

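Run:
```python
from h import *
s=robot.read_state();d=cams.get_image("wrist");T=T_cam(d,s)
P=[(175,69),(273,133),(257,240),(155,286),(67,221),(76,111)]
w=np.array([onz(d,T,((x+.5)/3-.5+280,(y+.5)/3-.5+120),.2355) for x,y in P])
for a,b in [(0,3),(1,4),(2,5)]: print(w[[a,b]].mean(0).round(4),np.linalg.norm(w[a]-w[b]).round(4))
C=w.mean(0);r=w-C;a=np.degrees(np.arctan2(r[:,1],r[:,0]));print(C,a%60)
# two-view height check with top camera
dt=cams.get_image("top");print(tri(ray(d,T,(335.3,178.8)),ray(dt,T_cam(dt),(360.9,148.7))))
```

```text
[ 0.6121 -0.1718  0.2355] 0.0526
[ 0.6134 -0.1718  0.2355] 0.0523
[ 0.6134 -0.1716  0.2355] 0.0544
[ 0.61297332 -0.17172324  0.2355    ] [45.99498351 41.24120866 43.07246564 43.65118011 41.02472505 41.10987003]
(array([ 0.61323006, -0.17239016,  0.23446479]), np.float64(0.0012467164411735514))
```

Run:
```python
from h import *
goto([.6131,-.172,.203],.745)
```

```text
t [0.0241 0.041  0.1417] r [ 0.     -0.      0.0508] rows 3.0
```

Emit:
play_rows:
  series:
    - {"tx": 0.024, "ty": 0.041, "tz": 0, "rx": 0, "ry": 0, "rz": 0.05}
    - {"tx": 0.024, "ty": 0.041, "tz": 0.01, "rx": 0, "ry": 0, "rz": 0.05}
    - {"tx": 0.024, "ty": 0.041, "tz": 0.04, "rx": 0, "ry": 0, "rz": 0.05}
    - {"tx": 0.024, "ty": 0.041, "tz": 0.08, "rx": 0, "ry": 0, "rz": 0.05}
    - {"tx": 0.024, "ty": 0.041, "tz": 0.12, "rx": 0, "ry": 0, "rz": 0.05}
    - {"tx": 0.024, "ty": 0.041, "tz": 0.142, "rx": 0, "ry": 0, "rz": 0.05}
    - {"tx": 0.024, "ty": 0.041, "tz": 0.142, "rx": 0, "ry": 0, "rz": 0.05}
    - {"tx": 0.024, "ty": 0.041, "tz": 0.142, "rx": 0, "ry": 0, "rz": 0.05}

```text
clock: 8.9
ee_pos: [0.6132, -0.1726, 0.2039]
orientation: [2.925, 1.144, 0.001]
contact_force: [-0.3, 0.1, 0.8]
finger_gap: 0.0851
grasp_force: 0.0
```

Emit:
play_rows:
  series:
    - {"tx": 0, "ty": 0, "tz": 0, "rx": 0, "ry": 0, "rz": 0}
    - {"tx": 0, "ty": 0, "tz": 0, "rx": 0, "ry": 0, "rz": 0}
    - {"tx": 0, "ty": 0, "tz": 0, "rx": 0, "ry": 0, "rz": 0}
    - {"tx": 0, "ty": 0, "tz": 0, "rx": 0, "ry": 0, "rz": 0}
    - {"tx": 0, "ty": 0, "tz": 0, "rx": 0, "ry": 0, "rz": 0}
  fingers: 1
  grip_force: 40

```text
clock: 9.4
ee_pos: [0.6132, -0.1728, 0.2038]
orientation: [2.925, 1.143, 0.002]
contact_force: [-0.6, 0.4, 5.9]
finger_gap: 0.0456
grasp_force: 40.9
```

Run:
```python
from h import *
s=robot.read_state();print(s)
goto([.6131,-.172,.203],.745)
```

```text
{'clock': 9.4, 'joint_positions': array([-4.58248167e-01,  5.82708783e-01,  1.16584254e+00,  6.46904016e-05,
        1.39127317e+00,  3.67197192e-01]), 'qvel': array([-0.00197768, -0.00084213, -0.00079834, -0.00014629,  0.00017277,
        0.0001145 ]), 'effort': array([-1.57712032e-01, -5.01196504e+01, -2.46631944e+01, -3.29087279e-02,
       -3.02627943e-01,  2.93952611e-02]), 'ee_pos': array([ 0.61315159, -0.17275128,  0.20379939]), 'orientation': array([2.92477252e+00, 1.14340390e+00, 1.94559410e-03]), 'contact_force': array([-0.6075268 ,  0.37652461,  5.91328969]), 'wrist_torque': array([0.07649458, 0.21198925, 0.07163875]), 'grasp_force': 40.920982360839844, 'finger_gap': 0.04563047478174381}
t [ 0.0005 -0.0006  0.0008] r [ 0.0011 -0.0005  0.0002] rows 0.0
```

Emit:
play_rows:
  series:
    - {"tx": 0, "ty": 0, "tz": -0.0001, "rx": 0, "ry": 0, "rz": -0.08}
    - {"tx": 0, "ty": 0, "tz": -0.0002, "rx": 0, "ry": 0, "rz": -0.16}
    - {"tx": 0, "ty": 0, "tz": -0.0003, "rx": 0, "ry": 0, "rz": -0.24}
    - {"tx": 0, "ty": 0, "tz": -0.0005, "rx": 0, "ry": 0, "rz": -0.32}
    - {"tx": 0, "ty": 0, "tz": -0.0006, "rx": 0, "ry": 0, "rz": -0.4}
    - {"tx": 0, "ty": 0, "tz": -0.0006, "rx": 0, "ry": 0, "rz": -0.4}
    - {"tx": 0, "ty": 0, "tz": -0.0006, "rx": 0, "ry": 0, "rz": -0.4}

```text
clock: 10.1
ee_pos: [0.6133, -0.1729, 0.2042]
orientation: [2.458, 1.953, 0.001]
contact_force: [1.6, -1.0, 5.3]
finger_gap: 0.0457
grasp_force: 40.9
```

Emit:
play_rows:
  series:
    - {"tx": 0, "ty": 0, "tz": -0.0001, "rx": 0, "ry": 0, "rz": -0.08}
    - {"tx": 0, "ty": 0, "tz": -0.0002, "rx": 0, "ry": 0, "rz": -0.15}
    - {"tx": 0, "ty": 0, "tz": -0.0003, "rx": 0, "ry": 0, "rz": -0.2}
    - {"tx": 0, "ty": 0, "tz": -0.0003, "rx": 0, "ry": 0, "rz": -0.2}
    - {"tx": 0, "ty": 0, "tz": -0.0003, "rx": 0, "ry": 0, "rz": -0.2}

```text
clock: 10.6
ee_pos: [0.6134, -0.1729, 0.2039]
orientation: [2.14, 2.298, 0.001]
contact_force: [5.4, -0.7, 2.5]
finger_gap: 0.0454
grasp_force: 40.8
```

Emit:
play_rows:
  series:
    - {"tx": 0, "ty": 0, "tz": -0.0001, "rx": 0, "ry": 0, "rz": -0.08}
    - {"tx": 0, "ty": 0, "tz": -0.0002, "rx": 0, "ry": 0, "rz": -0.15}
    - {"tx": 0, "ty": 0, "tz": -0.0003, "rx": 0, "ry": 0, "rz": -0.2}
    - {"tx": 0, "ty": 0, "tz": -0.0003, "rx": 0, "ry": 0, "rz": -0.2}
    - {"tx": 0, "ty": 0, "tz": -0.0003, "rx": 0, "ry": 0, "rz": -0.2}

```text
clock: 11.1
ee_pos: [0.6135, -0.1728, 0.2025]
orientation: [1.773, 2.593, 0.001]
contact_force: [8.9, -2.4, -7.2]
finger_gap: 0.0455
grasp_force: 42.0
```

Run:
```python
from h import *
s=robot.read_state();print(s["ee_pos"],s["contact_force"],s["wrist_torque"],s["joint_positions"][5]);goto([.6131,-.172,.203],.745)
```

```text
[ 0.61349091 -0.17281697  0.20251321] [ 8.88819171 -2.44117904 -7.18614719] [-0.30784483 -1.59390826  0.08975716] -0.8296087775709502
t [ 0.0009 -0.0001 -0.0005] r [ 6.00e-04 -3.00e-04  7.98e-01] rows 8.0
```

Emit:
play_rows:
  series:
    - {"tx": 0, "ty": 0, "tz": 0, "rx": 0, "ry": 0, "rz": -0.08}
    - {"tx": 0, "ty": 0, "tz": 0, "rx": 0, "ry": 0, "rz": -0.1}
    - {"tx": 0, "ty": 0, "tz": 0, "rx": 0, "ry": 0, "rz": -0.1}
    - {"tx": 0, "ty": 0, "tz": 0, "rx": 0, "ry": 0, "rz": -0.1}

```text
clock: 11.5
ee_pos: [0.6135, -0.1728, 0.2025]
orientation: [1.574, 2.718, 0.001]
contact_force: [10.8, -3.0, -7.1]
finger_gap: 0.0458
grasp_force: 42.0
```

Emit:
play_rows:
  series:
    - {"tx": 0, "ty": 0, "tz": 0, "rx": 0, "ry": 0, "rz": 0}
    - {"tx": 0, "ty": 0, "tz": 0, "rx": 0, "ry": 0, "rz": 0}
    - {"tx": 0, "ty": 0, "tz": 0, "rx": 0, "ry": 0, "rz": 0}
    - {"tx": 0, "ty": 0, "tz": 0, "rx": 0, "ry": 0, "rz": 0}
    - {"tx": 0, "ty": 0, "tz": 0, "rx": 0, "ry": 0, "rz": 0}
  fingers: 0

```text
clock: 12.0
ee_pos: [0.6128, -0.1726, 0.2039]
orientation: [-1.57, -2.721, 0.0]
contact_force: [0.5, 0.2, 0.4]
finger_gap: 0.0855
grasp_force: 0.0
```

Run:
```python
from h import *
s=robot.read_state();print(s["ee_pos"],s["contact_force"],s["joint_positions"][5],s["finger_gap"]);goto([.6131,-.172,.1965],.745)
ds=cams.get_image("scene");im=ds["image"][180:260,160:250,::-1];d=cams.get_image("wrist")["image"][:,:,::-1]
o=cv2.imread("pics/scene0.png")[180:260,160:250]
a=cv2.resize(np.hstack([o,im]),None,fx=4,fy=4,interpolation=2);cv2.imwrite("pics/s2.png",np.vstack([a[:,:],]))
```

```text
[ 0.61278658 -0.17262175  0.20393138] [0.49324404 0.20471738 0.42194618] -0.9823810977541287 0.08552634427193785
t [0.0004 0.0006 0.0074] r [-1.000e-04 -0.000e+00  8.999e-01] rows 9.0
```

View pics/s2.png

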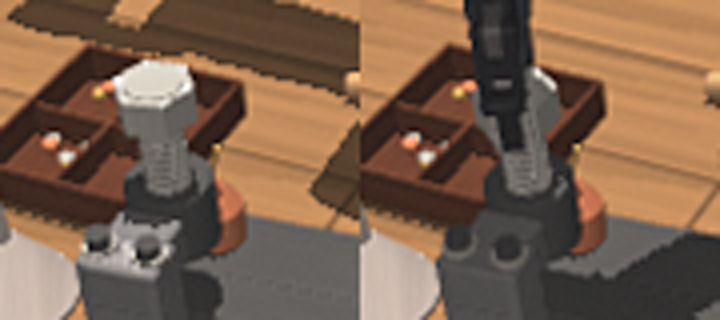

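The right panel is partly hidden by the gripper; the head's visible corners are at about (545,70) and (555,125). I'll compare these with projected corner positions for the dropped and not-dropped cases.

Run:
```python
from h import *
ds=cams.get_image("scene");T=T_cam(ds)
def show(n,ang,z):
    print(n)
    for k in range(6):
        a=np.radians(ang+60*k);q=[]
        for zz in (z,z-.025):
            u,v=proj(ds,T,[.6131+.0265*np.cos(a),-.1722+.0265*np.sin(a),zz]);q+=[round((u-160)*4),round((v-180)*4)]
        print(k,q,end=" ")
    print()
show("init",42.7,.2355);show("high",0,.2365);show("drop",0,.2305)
```

```text
init
0 [159, 106, 164, 138] 1 [191, 86, 195, 118] 2 [182, 63, 186, 94] 3 [142, 59, 147, 91] 4 [109, 78, 115, 110] 5 [117, 102, 123, 134] 
high
0 [127, 104, 133, 137] 1 [171, 100, 176, 133] 2 [193, 77, 197, 109] 3 [172, 58, 177, 89] 4 [129, 61, 135, 93] 5 [107, 84, 112, 116] 
drop
0 [128, 112, 134, 144] 1 [172, 108, 177, 140] 2 [194, 85, 198, 116] 3 [173, 65, 178, 97] 4 [131, 69, 136, 101] 5 [108, 92, 114, 124]
```

Emit:
play_rows:
  series:
    - {"tx": 0, "ty": 0, "tz": 0.005, "rx": 0, "ry": 0, "rz": -0.1}
    - {"tx": 0, "ty": 0, "tz": 0.005, "rx": 0, "ry": 0, "rz": -0.2}
    - {"tx": 0, "ty": 0, "tz": 0.005, "rx": 0, "ry": 0, "rz": -0.3}
    - {"tx": 0, "ty": 0, "tz": 0.005, "rx": 0, "ry": 0, "rz": -0.4}
    - {"tx": 0, "ty": 0, "tz": 0.005, "rx": 0, "ry": 0, "rz": -0.5}
    - {"tx": 0, "ty": 0, "tz": 0.005, "rx": 0, "ry": 0, "rz": -0.6}
    - {"tx": 0, "ty": 0, "tz": 0.005, "rx": 0, "ry": 0, "rz": -0.698}
    - {"tx": 0, "ty": 0, "tz": 0.005, "rx": 0, "ry": 0, "rz": -0.698}
    - {"tx": 0, "ty": 0, "tz": 0.005, "rx": 0, "ry": 0, "rz": -0.698}

```text
clock: 13.05
ee_pos: [0.6128, -0.1727, 0.1988]
orientation: [-0.005, -3.141, -0.0]
contact_force: [0.6, 0.5, -0.2]
finger_gap: 0.0853
grasp_force: 0.0
```

Emit:
play_rows:
  series:
    - {"tx": 0, "ty": 0, "tz": 0, "rx": 0, "ry": 0, "rz": 0}
    - {"tx": 0, "ty": 0, "tz": 0, "rx": 0, "ry": 0, "rz": 0}
    - {"tx": 0, "ty": 0, "tz": 0, "rx": 0, "ry": 0, "rz": 0}
    - {"tx": 0, "ty": 0, "tz": 0, "rx": 0, "ry": 0, "rz": 0}
    - {"tx": 0, "ty": 0, "tz": 0, "rx": 0, "ry": 0, "rz": 0}
  fingers: 1
  grip_force: 40

```text
clock: 13.55
ee_pos: [0.6129, -0.1725, 0.1991]
orientation: [-0.001, 3.141, 0.001]
contact_force: [-0.8, 0.9, 2.0]
finger_gap: 0.0454
grasp_force: 41.4
```

Run:
```python
from h import *
s=robot.read_state();print(s["ee_pos"],s["contact_force"],s["joint_positions"].round(2),s["finger_gap"])
```

```text
[ 0.61288661 -0.17246373  0.19906384] [-0.78133512  0.85523301  2.01378254] [-0.46  0.59  1.17  0.    1.38 -2.03] 0.0453627330359996
```

Gripped on the flats. Next I turn it forward 240° (4.19 rad), sinking about 4 mm.

Emit:
play_rows:
  series:
    - {"tx": 0, "ty": 0, "tz": 0.0001, "rx": 0, "ry": 0, "rz": 0.1}
    - {"tx": 0, "ty": 0, "tz": 0.0003, "rx": 0, "ry": 0, "rz": 0.2}
    - {"tx": 0, "ty": 0, "tz": 0.0004, "rx": 0, "ry": 0, "rz": 0.3}
    - {"tx": 0, "ty": 0, "tz": 0.0006, "rx": 0, "ry": 0, "rz": 0.4}
    - {"tx": 0, "ty": 0, "tz": 0.0007, "rx": 0, "ry": 0, "rz": 0.5}
    - {"tx": 0, "ty": 0, "tz": 0.0009, "rx": 0, "ry": 0, "rz": 0.6}
    - {"tx": 0, "ty": 0, "tz": 0.001, "rx": 0, "ry": 0, "rz": 0.7}
    - {"tx": 0, "ty": 0, "tz": 0.0012, "rx": 0, "ry": 0, "rz": 0.8}
    - {"tx": 0, "ty": 0, "tz": 0.0013, "rx": 0, "ry": 0, "rz": 0.9}
    - {"tx": 0, "ty": 0, "tz": 0.0014, "rx": 0, "ry": 0, "rz": 1.0}

```text
clock: 14.55
ee_pos: [0.6134, -0.172, 0.1976]
orientation: [2.146, 2.293, 0.002]
contact_force: [2.6, 3.1, 1.4]
finger_gap: 0.0452
grasp_force: 41.1
```

Emit:
play_rows:
  series:
    - {"tx": 0, "ty": 0, "tz": 0.0001, "rx": 0, "ry": 0, "rz": 0.1}
    - {"tx": 0, "ty": 0, "tz": 0.0003, "rx": 0, "ry": 0, "rz": 0.2}
    - {"tx": 0, "ty": 0, "tz": 0.0004, "rx": 0, "ry": 0, "rz": 0.3}
    - {"tx": 0, "ty": 0, "tz": 0.0006, "rx": 0, "ry": 0, "rz": 0.4}
    - {"tx": 0, "ty": 0, "tz": 0.0007, "rx": 0, "ry": 0, "rz": 0.5}
    - {"tx": 0, "ty": 0, "tz": 0.0009, "rx": 0, "ry": 0, "rz": 0.6}
    - {"tx": 0, "ty": 0, "tz": 0.001, "rx": 0, "ry": 0, "rz": 0.7}
    - {"tx": 0, "ty": 0, "tz": 0.0012, "rx": 0, "ry": 0, "rz": 0.8}
    - {"tx": 0, "ty": 0, "tz": 0.0013, "rx": 0, "ry": 0, "rz": 0.9}
    - {"tx": 0, "ty": 0, "tz": 0.0014, "rx": 0, "ry": 0, "rz": 1.0}

```text
clock: 15.55
ee_pos: [0.6139, -0.1725, 0.1963]
orientation: [3.134, 0.214, 0.005]
contact_force: [6.3, 0.9, -1.1]
finger_gap: 0.0451
grasp_force: 40.9
```

Emit:
play_rows:
  series:
    - {"tx": 0, "ty": 0, "tz": 0.0001, "rx": 0, "ry": 0, "rz": 0.1}
    - {"tx": 0, "ty": 0, "tz": 0.0003, "rx": 0, "ry": 0, "rz": 0.2}
    - {"tx": 0, "ty": 0, "tz": 0.0004, "rx": 0, "ry": 0, "rz": 0.3}
    - {"tx": 0, "ty": 0, "tz": 0.0006, "rx": 0, "ry": 0, "rz": 0.4}
    - {"tx": 0, "ty": 0, "tz": 0.0007, "rx": 0, "ry": 0, "rz": 0.5}
    - {"tx": 0, "ty": 0, "tz": 0.0009, "rx": 0, "ry": 0, "rz": 0.6}
    - {"tx": 0, "ty": 0, "tz": 0.001, "rx": 0, "ry": 0, "rz": 0.7}
    - {"tx": 0, "ty": 0, "tz": 0.0011, "rx": 0, "ry": 0, "rz": 0.793}
    - {"tx": 0, "ty": 0, "tz": 0.0011, "rx": 0, "ry": 0, "rz": 0.793}
    - {"tx": 0, "ty": 0, "tz": 0.0011, "rx": 0, "ry": 0, "rz": 0.793}

```text
clock: 16.55
ee_pos: [0.6136, -0.173, 0.1951]
orientation: [-2.72, 1.572, -0.004]
contact_force: [5.2, -0.8, -0.5]
finger_gap: 0.0455
grasp_force: 41.4
```

Run:
```python
from h import *
s=robot.read_state();print(s["ee_pos"],s["contact_force"],s["joint_positions"].round(2),s["finger_gap"]);goto([.613,-.172,.195],3.142-4.19)
```

```text
[ 0.61363069 -0.17297602  0.19509284] [ 5.198263   -0.8005999  -0.53617929] [-0.46  0.59  1.18 -0.    1.37  2.16] 0.045469161556813284
t [-0.0012  0.0001  0.0001] r [-0.0009 -0.0014  0.0001] rows 0.0
```

Emit:
play_rows:
  series:
    - {"tx": 0, "ty": 0, "tz": 0, "rx": 0, "ry": 0, "rz": 0}
    - {"tx": 0, "ty": 0, "tz": 0, "rx": 0, "ry": 0, "rz": 0}
    - {"tx": 0, "ty": 0, "tz": 0, "rx": 0, "ry": 0, "rz": 0}
    - {"tx": 0, "ty": 0, "tz": 0, "rx": 0, "ry": 0, "rz": 0}
    - {"tx": 0, "ty": 0, "tz": 0, "rx": 0, "ry": 0, "rz": 0}
  fingers: 0

```text
clock: 17.05
ee_pos: [0.6128, -0.1727, 0.195]
orientation: [2.721, -1.571, -0.0]
contact_force: [-0.1, -0.6, -0.3]
finger_gap: 0.0856
grasp_force: 0.0
```

Emit:
play_rows:
  series:
    - {"tx": 0, "ty": 0, "tz": 0, "rx": 0, "ry": 0, "rz": -0.1}
    - {"tx": 0, "ty": 0, "tz": 0, "rx": 0, "ry": 0, "rz": -0.2}
    - {"tx": 0, "ty": 0, "tz": 0, "rx": 0, "ry": 0, "rz": -0.3}
    - {"tx": 0, "ty": 0, "tz": 0, "rx": 0, "ry": 0, "rz": -0.4}
    - {"tx": 0, "ty": 0, "tz": 0, "rx": 0, "ry": 0, "rz": -0.5}
    - {"tx": 0, "ty": 0, "tz": 0, "rx": 0, "ry": 0, "rz": -0.6}
    - {"tx": 0, "ty": 0, "tz": 0, "rx": 0, "ry": 0, "rz": -0.698}
    - {"tx": 0, "ty": 0, "tz": 0, "rx": 0, "ry": 0, "rz": -0.698}

```text
clock: 17.85
ee_pos: [0.6129, -0.1727, 0.1949]
orientation: [-3.142, -0.002, 0.0]
contact_force: [0.7, 0.2, -0.0]
finger_gap: 0.0854
grasp_force: 0.0
```

Emit:
play_rows:
  series:
    - {"tx": 0, "ty": 0, "tz": 0, "rx": 0, "ry": 0, "rz": -0.1}
    - {"tx": 0, "ty": 0, "tz": 0, "rx": 0, "ry": 0, "rz": -0.2}
    - {"tx": 0, "ty": 0, "tz": 0, "rx": 0, "ry": 0, "rz": -0.3}
    - {"tx": 0, "ty": 0, "tz": 0, "rx": 0, "ry": 0, "rz": -0.4}
    - {"tx": 0, "ty": 0, "tz": 0, "rx": 0, "ry": 0, "rz": -0.5}
    - {"tx": 0, "ty": 0, "tz": 0, "rx": 0, "ry": 0, "rz": -0.6}
    - {"tx": 0, "ty": 0, "tz": 0, "rx": 0, "ry": 0, "rz": -0.698}
    - {"tx": 0, "ty": 0, "tz": 0, "rx": 0, "ry": 0, "rz": -0.698}
    - {"tx": 0, "ty": 0, "tz": 0, "rx": 0, "ry": 0, "rz": -0.698}

```text
clock: 18.75
ee_pos: [0.6129, -0.1727, 0.195]
orientation: [-2.726, -1.562, 0.0]
contact_force: [1.2, -0.1, -0.5]
finger_gap: 0.0851
grasp_force: 0.0
```

Run:
```python
from h import *
s=robot.read_state();print(s["ee_pos"],s["contact_force"],s["joint_positions"].round(2),s["finger_gap"]);goto([.613,-.1724,.195],3.142-4.19+2.094)
```

```text
[ 0.61287785 -0.17265102  0.19495743] [ 1.20525283 -0.0624268  -0.47687465] [-0.46  0.59  1.18 -0.    1.37  0.07] 0.08509159588932556
t [ 0.0003 -0.     -0.    ] r [-0.      0.     -0.0036] rows 0.0
```

Emit:
play_rows:
  series:
    - {"tx": 0, "ty": 0, "tz": 0, "rx": 0, "ry": 0, "rz": 0}
    - {"tx": 0, "ty": 0, "tz": 0, "rx": 0, "ry": 0, "rz": 0}
    - {"tx": 0, "ty": 0, "tz": 0, "rx": 0, "ry": 0, "rz": 0}
    - {"tx": 0, "ty": 0, "tz": 0, "rx": 0, "ry": 0, "rz": 0}
    - {"tx": 0, "ty": 0, "tz": 0, "rx": 0, "ry": 0, "rz": 0}
  fingers: 1
  grip_force: 40

```text
clock: 19.25
ee_pos: [0.6132, -0.1729, 0.1953]
orientation: [2.721, 1.569, 0.001]
contact_force: [2.5, -0.9, 0.8]
finger_gap: 0.0454
grasp_force: 43.1
```

Emit:
play_rows:
  series:
    - {"tx": 0, "ty": 0, "tz": 0.0001, "rx": 0, "ry": 0, "rz": 0.1}
    - {"tx": 0, "ty": 0, "tz": 0.0003, "rx": 0, "ry": 0, "rz": 0.2}
    - {"tx": 0, "ty": 0, "tz": 0.0004, "rx": 0, "ry": 0, "rz": 0.3}
    - {"tx": 0, "ty": 0, "tz": 0.0006, "rx": 0, "ry": 0, "rz": 0.4}
    - {"tx": 0, "ty": 0, "tz": 0.0007, "rx": 0, "ry": 0, "rz": 0.5}
    - {"tx": 0, "ty": 0, "tz": 0.0009, "rx": 0, "ry": 0, "rz": 0.6}
    - {"tx": 0, "ty": 0, "tz": 0.001, "rx": 0, "ry": 0, "rz": 0.7}
    - {"tx": 0, "ty": 0, "tz": 0.0012, "rx": 0, "ry": 0, "rz": 0.8}
    - {"tx": 0, "ty": 0, "tz": 0.0013, "rx": 0, "ry": 0, "rz": 0.9}
    - {"tx": 0, "ty": 0, "tz": 0.0014, "rx": 0, "ry": 0, "rz": 1.0}

```text
clock: 20.25
ee_pos: [0.613, -0.1723, 0.1938]
orientation: [-3.059, 0.714, -0.001]
contact_force: [1.8, 1.5, 1.5]
finger_gap: 0.0457
grasp_force: 43.1
```

Emit:
play_rows:
  series:
    - {"tx": 0, "ty": 0, "tz": 0.0002, "rx": 0, "ry": 0, "rz": 0.1}
    - {"tx": 0, "ty": 0, "tz": 0.0004, "rx": 0, "ry": 0, "rz": 0.2}
    - {"tx": 0, "ty": 0, "tz": 0.0005, "rx": 0, "ry": 0, "rz": 0.3}
    - {"tx": 0, "ty": 0, "tz": 0.0007, "rx": 0, "ry": 0, "rz": 0.4}
    - {"tx": 0, "ty": 0, "tz": 0.0009, "rx": 0, "ry": 0, "rz": 0.5}
    - {"tx": 0, "ty": 0, "tz": 0.001, "rx": 0, "ry": 0, "rz": 0.56}
    - {"tx": 0, "ty": 0, "tz": 0.001, "rx": 0, "ry": 0, "rz": 0.56}
    - {"tx": 0, "ty": 0, "tz": 0.001, "rx": 0, "ry": 0, "rz": 0.56}
    - {"tx": 0, "ty": 0, "tz": 0.001, "rx": 0, "ry": 0, "rz": 0.56}

```text
clock: 21.15
ee_pos: [0.6133, -0.1721, 0.1929]
orientation: [-2.509, 1.889, -0.001]
contact_force: [3.7, 4.2, 3.7]
finger_gap: 0.0458
grasp_force: 43.5
```

Run:
```python
from h import *
s=robot.read_state();print(s["clock"],s["ee_pos"],s["contact_force"],s["joint_positions"].round(2),s["finger_gap"])
goto([.613,-.1724,.193],-1.29)
ds=cams.get_image("scene");im=ds["image"];T=T_cam(ds)
b=cv2.resize(im[180:260,160:250,::-1],None,fx=5,fy=5,interpolation=2)
for z,col in ((.2365-.006,(0,0,255)),(.2365-.012,(0,255,0))):
  for k in range(6):
    a=np.radians(0-60*k-14)
    for zz in (z,z-.025):
      u,v=proj(ds,T,[.6131+.0265*np.cos(a),-.1722+.0265*np.sin(a),zz]);cv2.circle(b,(int((u-160+.5)*5),int((v-180+.5+1)*5)),2,col,-1)
w=cams.get_image("top")["image"][190:310,60:180,::-1]
cv2.imwrite("pics/f.png",np.hstack([b,cv2.resize(w,(300,400))[:b.shape[0]]]))
```

```text
21.15 [ 0.61326038 -0.17213774  0.19294084] [3.66416855 4.24320686 3.66426758] [-0.46  0.59  1.18  0.    1.37  2.4 ] 0.04578003802115129
t [ 0.0002  0.0003 -0.0001] r [-0.0008  0.0002 -0.0003] rows 0.0
```

View pics/f.png

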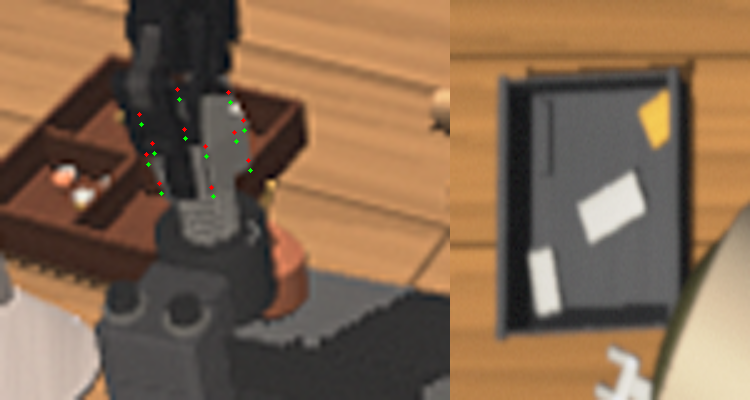

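The head's lower edge, at about (212,198) and (250,172), fits the −12 mm markers. The offcut lies in the bin at (612,207) in the right panel. The head is still gripped, so I am handing in.

```bash
python3 -c "
from bench import robot
print(robot.finish_job())"
```

```text
the job is handed in; nothing more can be done
None
```

Job handed in (no verdict was returned): the offcut is in the scrap bin, and the screw was turned back off the thread, dropped, then turned one turn forward to about −12 mm by the camera image, with its head still gripped at about 43 N.

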